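Stand a fallen valve housing up in the V post and clamp it

TASK

The aluminium valve housing has fallen over beside the clamping fixture. Tip it up by pushing its blue-capped top end against the upright V post of the fixture until it stands upright on the base plate, foot flat, snug in the V, blue cap on top; then press the red lever of the toggle clamp fully down so that the rubber tip holds it, and let go. Leave the aluminium cup, the red bottle and the standing bolt where they are.

Things in the scene. Friction and masses are not known exactly. Their poses are not given: they have to be found in the camera images.
- fixture: Clamping fixture bolted down: dark steel base plate, 12 mm thick, with a V post and, on a green riser, a toggle clamp. Place and yaw vary. Origin on the plate's underside; z up, +x from the plate's open front to the V post, +y from the V post to the riser. Plate x -52..128, y -55..132 mm; riser x 50..100, y 81..131 mm, top at z 100; nothing stands in front of the V post.
- v_seat (a point): Point on the plate's top face (z 12 mm) where the centre of the housing's foot is when it stands snug in the V: 75 mm along the fixture's +x, y 0, 24 mm in front of the V's apex. Axes as the fixture.
- v_post: Narrow upright steel post on the plate with a vertical 120 degree V groove, open to -x; its frame is the fixture's. It spans x 90..122, y -16..16 mm and stands 94 mm above the plate (top at z 106 mm); the groove's apex is at x 99 mm. Its faces are ground and oiled: friction with the housing about 0.35.
- housing: Aluminium valve housing, a plain cylinder 42 mm in diameter, 100 mm long, 0.28 to 0.56 kg, centre of mass at mid length; the last 16 mm at its top are a blue cap. Origin at the centre of its bare foot end, z axis along the cylinder to the cap. It lies on the bench before the fixture's open front (-x), cap pointing roughly towards the V post.
- housing_top (a point): Centre of the blue cap's end face, 100 mm along the housing's axis from its foot. Gripped across its diameter with about 20 N, the leaning housing turns between the finger pads when its cap end is pushed against a wall with 10 to 15 N.
- clamp_lever (a joint): Red lever (rad): 0 = fully down, clamp shut; 0.80 to 0.97 at the start, raised, clamp open; stop at 1.0. Hinge along the fixture's x at x 75, y 122, z 121 mm; shut, it points along +y. Stays where left; needs 8 to 16 N at the grip. It drives the arm: raised, the arm stands up on the riser clear of the V; the tip meets the housing only in the last 0.03 rad.
- lever_grip (a point): Middle of the lever's red grip, a round bar 19 mm thick and 52 mm long, 62 mm from the hinge; the grip ends 88 mm from the hinge.
- clamp_tip: Sprung rubber tip, 15 mm in diameter, under the end of the clamp arm; with the lever down it presses with about 3 N on the middle of the cap of a housing that stands in the V. Origin at the arm's end, above the rubber.
- cup: Bystander: thin turned aluminium cup, 45 mm in diameter, 52 mm tall, upright; origin at the centre of its foot. To be left alone.
- bottle: Bystander: small red bottle with a black nozzle, 28 mm in diameter, 84 mm tall, upright; origin at the centre of its foot. To be left alone.
- stud: Bystander: steel hex bolt standing on its head, 18 mm wide, 57 mm tall; origin at the centre of its foot. To be left alone.

How it is judged:
By the outcome, as a careful person would: the job done as asked, in the order asked, and still so for the second after the job is handed in, with the robot touching nothing.
It also fails if it takes over 54 s, if anything falls off the work surface, if the arm or the gripper's body presses on something with over 40 N, if the wrist force passes 120 N, or if a joint passes its speed limit or range.

ROBOT

A 6-joint arm with a two-finger parallel gripper is mounted at the origin on a cart in front of the work surface, level with it; the furniture and walls round the work are solid. World frame = base frame: x ahead of the robot, y to its left, z up, the work surface at z = 0. Lengths are in mm, angles in rad, forces in N, time in s.
With the tool pointing down it reaches from about 325 to 850 mm from the base axis. Payload 4.4 kg.
Tool frame: the origin (TCP) lies at the centre of the arm's flange, where the gripper is bolted on; the fingertips stand 199 mm ahead of it and the grasp point (between the pads) lies 180 mm ahead of it (bot.grasp_offset is the distance from the TCP to the grasp point, in mm); z points along the fingers, y is the line along which they close (so a half turn about z gives the same grasp; the last joint's range is limited). The gripper opens to 94 mm and grips with 3 to 60 N. Pads are 16 mm wide; open, the fingers measure 119 mm over their backs; the gripper's body (75 mm by 177 mm) begins 78 mm behind the grasp point.
Start: joints at [0.973, 0.207, 1.542, -0, 1.393, -0.15], TCP at [248.976, 518.305, 404.647] pointing down, gripper open.
Joint ranges: [-2.73, 2.73], [-0.86, 2.22], [0.23, 2.46], [-1.11, 4.25], [0.08, 2.63], [-2.82, 2.82]. Speed limits (rad/s): [2.79, 2.79, 3.14, 3.14, 3.14, 3.14].

INTERFACE

Orientations are given as [roll, pitch, yaw] about the fixed x, y, z axes, in that order (R = Rz(yaw) Ry(pitch) Rx(roll)).
In Python, from workcell import bot gives the robot as it stands.
- The arm moves only by the shell command python3 steer.py 'ROWS' [FORCE]. ROWS is rows parted by semicolons, their numbers by spaces, 1 to 8 of them, each of 7 numbers: dx, dy, dz in mm, then a rotation vector rx, ry, rz in rad, then the opening from 0.0 (shut) to 1.0 (fully open); each row is the pose to reach, as a shift and turn from the pose commanded when the command began, along the tool's axes at that moment; what a row does not reach only later rows make up. A row lasts 1/8 s, in which the tool goes at most 62.5 mm and 0.188 rad, less where a joint would pass 70% of its speed; a pose out of reach is approached as far as the arm can. The fingers move at their own pace and stop on an object; FORCE is the grip in N (left out, the last holds). Time passes only in rows, so rows that do not move let the fingers close. It prints the time, the measured TCP pose, the force, the opening and the grip force at its end.
- bot.observe(): the state, without advancing time (a new reading comes with each control period).
- bot.read_camera(name): name is "scene" or "top" or "wrist"; returns a dict with "img" (480x640x3 uint8, blue, green, red), "intrinsics" (3x3 intrinsics, pixels), "k1" (the pictures are not rectified: a ray, as slopes to the right and down, at radius r is drawn at 1 + k1 r^2 times it, then the intrinsics apply), "extrinsics" (4x4, takes a point from world to camera coordinates); the wrist camera has in their place "T_tool_cam" (4x4, takes a point from camera to tool coordinates, whose origin is the TCP and whose axes are the flange's). Camera axes: x right, y up, looking along -z (the intrinsics and any distortion apply to the point x, -y, -z); pixel columns grow to the right and rows downward; lengths in mm; the calibration is good to about 2 mm. A picture is of the moment at which its call begins: read the wrist's pose just before it. There is no depth.
- bot.close_job(): hands the job in; it is judged then, once.
The state is a dict: "time": time; "q": joint angles; "joint_vel": joint speeds; "effort": joint torques, N m; "position": TCP position; "eef_rot": TCP orientation; "ft_force": force on the tool from outside, world axes, zero at the start; "torque": the same for the moment, N m; "grip_width": opening from 0.0 (shut) to 1.0 (fully open); "grasp_force": force on a finger pad.
Only numpy, scipy, OpenCV 4.12 (cv2) and the standard library are available. Lean on these libraries where they do the work, as an engineer would, in place of code of your own. Each camera call takes 0.05 s, during which the arm holds its last target. There are 200 camera calls.

## Working session

There is one attempt and no reset: what is moved stays moved. The work goes in short steps, Python scripts to look and compute and a shell command to move; the robot and the scene stay as the last step left them, time stands still between calls to the robot, and variables do not carry over. Pictures are saved under pics/ and viewed, at most 10 in all, crops included, and the job is handed in when it is done.

```bash
ls; mkdir -p pics; python3 - <<'E'
from workcell import bot
import cv2,numpy as np
np.set_printoptions(precision=3,suppress=True)
print(bot.observe())
for n in("scene","top"):
    c=bot.read_camera(n);cv2.imwrite(f"pics/{n}0.png",c["img"])
    print(n,c["intrinsics"],c["k1"],c["extrinsics"])
c=bot.read_camera("wrist");print(c["T_tool_cam"],c["intrinsics"],c["k1"]);cv2.imwrite("pics/w0.png",c["img"])
E
```

```text
pics
steer.py
workcell.py
{'time': 0.0, 'q': array([ 0.973,  0.207,  1.543, -0.   ,  1.393, -0.151]), 'joint_vel': array([ 0.001, -0.002,  0.002, -0.001, -0.   ,  0.   ]), 'effort': array([ -0.002, -37.086, -28.142,   0.07 ,   0.036,  -0.   ]), 'position': array([248.77 , 518.009, 403.513]), 'eef_rot': array([-3.139, -0.   ,  2.694]), 'ft_force': array([ 0.227, -0.337,  0.309]), 'torque': array([-0.03 ,  0.039,  0.006]), 'grasp_force': 0.0, 'grip_width': 0.9982557454857915}
scene [[594.742   0.    332.594]
 [  0.    594.742 239.008]
 [  0.      0.      1.   ]] -0.16520427517215663 [[   0.659   -0.752    0.019 -508.091]
 [   0.308    0.293    0.905 -175.25 ]
 [  -0.686   -0.591    0.425 -786.297]
 [   0.       0.       0.       1.   ]]
top [[547.087   0.    313.54 ]
 [  0.    547.087 239.17 ]
 [  0.      0.      1.   ]] -0.020506641555798035 [[   0.025   -1.      -0.004 -252.721]
 [   0.979    0.024    0.202 -497.584]
 [  -0.202   -0.009    0.979 -993.211]
 [   0.       0.       0.       1.   ]]
[[-0.     0.963  0.269 77.307]
 [ 1.     0.    -0.     0.361]
 [-0.     0.269 -0.963 19.994]
 [ 0.     0.     0.     1.   ]] [[426.559   0.    317.962]
 [  0.    426.559 236.119]
 [  0.      0.      1.   ]] -0.0242082907889011
```

View pics/scene0.png

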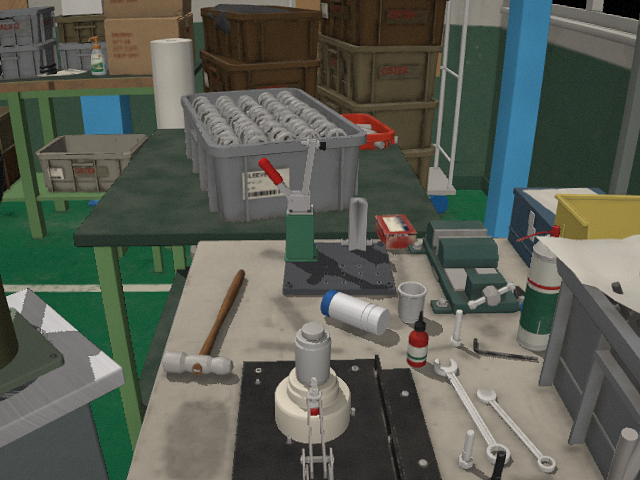

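View pics/top0.png

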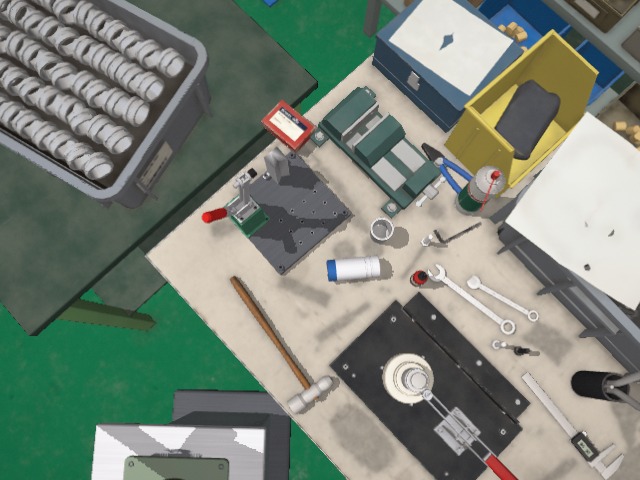

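The scene view shows the fixture (riser at about 300,235, V post at 357,225), the housing at 355,312 with its cap to the left, and the cup at 411,300. The top view shows plate corners near (280,274), (352,213) and (294,150), the cap end at (330,270) and the foot at (380,266). I'll refine these next.

```bash
cat > h.py <<'E'
import cv2,numpy as np
from workcell import bot
np.set_printoptions(precision=1,suppress=True)
D=lambda c:np.array([c["k1"],0,0,0.])
F=np.diag([1,-1,-1.])
def ext(c,o=None):
    if "extrinsics" in c: return np.array(c["extrinsics"])
    from scipy.spatial.transform import Rotation as R
    T=np.eye(4);T[:3,:3]=R.from_euler("xyz",o["eef_rot"]).as_matrix();T[:3,3]=o["position"]
    return np.linalg.inv(T@c["T_tool_cam"])
def onplane(c,px,z,o=None):
    E=ext(c,o);p=cv2.undistortPoints(np.array(px,float).reshape(-1,1,2),c["intrinsics"],D(c))[:,0]
    d=np.c_[p[:,0],-p[:,1],-np.ones(len(p))]@E[:3,:3];C=-E[:3,:3].T@E[:3,3]
    return C+d*((z-C[2])/d[:,2])[:,None]
def proj(c,P,o=None):
    E=ext(c,o);q=(np.array(P,float).reshape(-1,3)@E[:3,:3].T+E[:3,3])@F
    return cv2.projectPoints(q,np.zeros(3),np.zeros(3),c["intrinsics"],D(c))[0][:,0]
E
python3 - <<'E'
from h import *
c=bot.read_camera("top")
print(onplane(c,[(280,274),(352,213),(294,150)],12))
im=c["img"]
print(onplane(c,[(330,270),(380,267)],21))
cv2.imwrite("pics/t1.png",cv2.resize(im[140:290,190:400],None,fx=3.8,fy=3.8,interpolation=cv2.INTER_CUBIC))
E
```

```text
[[ 440.5 -176.2   12. ]
 [ 566.9 -315.5   12. ]
 [ 697.2 -195.3   12. ]]
[[ 449.5 -273.5   21. ]
 [ 457.7 -370.5   21. ]]
```

View pics/t1.png

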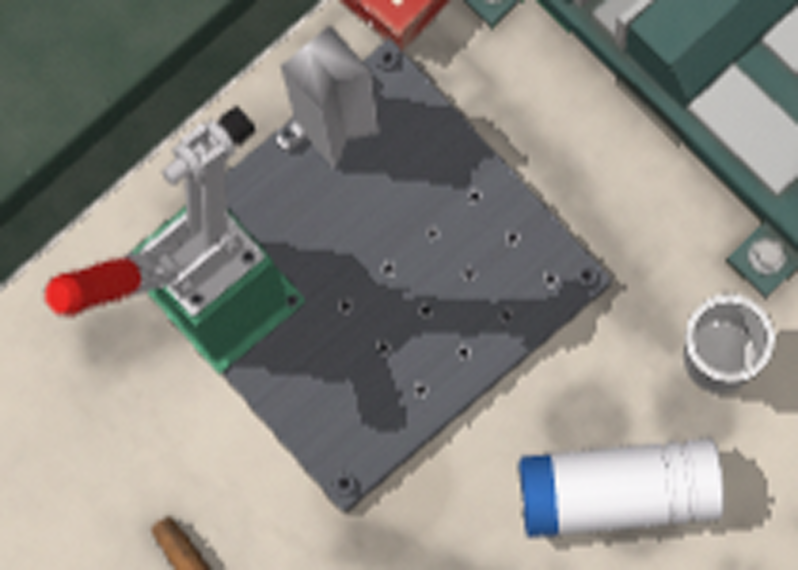

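```bash
cat >> h.py <<'E'
def fixture(c,pts,o=None):
    w=onplane(c,pts,12,o)[:,:2]
    m=np.array([(-52,132),(-52,-55),(128,-55)],float)
    a,b=w-w.mean(0),m-m.mean(0)
    th=np.angle(((a[:,0]+1j*a[:,1])*(b[:,0]-1j*b[:,1])).sum())
    R=np.array([[np.cos(th),-np.sin(th)],[np.sin(th),np.cos(th)]])
    t=w.mean(0)-R@m.mean(0);return th,t,R,w-(m@R.T+t)
E
python3 - <<'E'
from h import *
c=bot.read_camera("top")
f=lambda L:[((x+.5)/3.8-.5+190,(y+.5)/3.8-.5+140) for x,y in L]
th,t,R,res=fixture(c,f([(347,508),(612,283),(392,40)]));print("fixture %.4f"%th,t,res)
S=R@[75,0]+t;print("seat",S,"radial",np.arctan2(S[1],S[0]),np.hypot(*S))
h=onplane(c,f([(521,460),(528,535),(717,440),(721,515)]),21)
print(h);a=(h[0]+h[1])/2-(h[2]+h[3])/2;print("housing len",np.linalg.norm(a),"yaw",np.arctan2(a[1],a[0]))
# check on scene
s=bot.read_camera("scene");im=s["img"].copy()
fx=lambda P:np.c_[np.array(P)[:,:2]@R.T+t,np.array(P)[:,2]]
for col,P in(((0,255,0),[(-52,-55,12),(-52,132,12),(128,-55,12),(90,-16,106),(90,16,106),(99,0,106),(50,81,100),(50,131,100),(100,131,100)]),((0,0,255),[(75,122+62*np.cos(a),121+62*np.sin(a)) for a in(0,.8,.97)])):
    for cc,i in((s,im),(c,c["img"])):
        for p in proj(cc,fx(P)): cv2.circle(i,tuple(int(round(v*1)) for v in p),1,col,-1)
a=cv2.resize(im[120:300,230:430],None,fx=2.4,fy=2.4);b=cv2.resize(c["img"][140:290,190:360],None,fx=2.4,fy=2.4)
o=np.zeros((450,800,3),np.uint8);o[:a.shape[0],:a.shape[1]]=a[:450];w=min(b.shape[1],800-a.shape[1]);o[:b.shape[0],a.shape[1]:a.shape[1]+w]=b[:,:w]
cv2.imwrite("pics/chk.png",o)
E
```

```text
fixture 0.7420 [ 566.8 -238.7] [[ 2.6 -1.5]
 [-1.1  1.5]
 [-1.5 -0. ]]
seat [ 622.1 -188.1] radial -0.2935745467161191 649.886439217574
[[ 467.6 -266.8   21. ]
 [ 429.1 -271.2   21. ]
 [ 480.5 -367.2   21. ]
 [ 441.7 -369.3   21. ]]
housing len 100.03710213814611 yaw 1.698531862154976
```

View pics/chk.png

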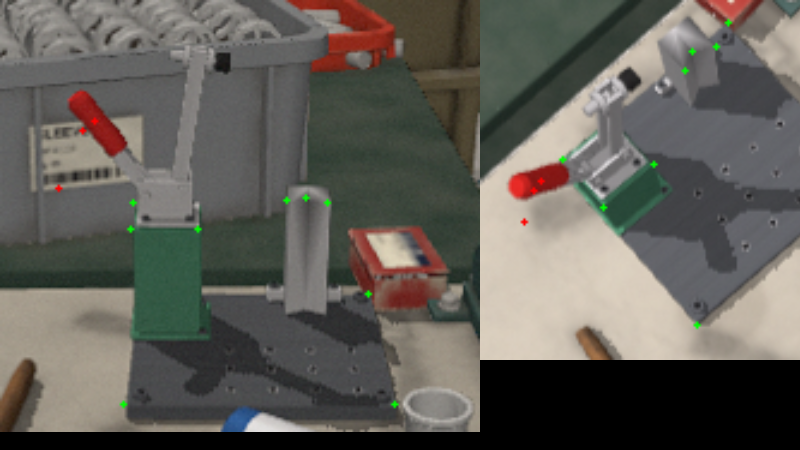

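```bash
cat >> h.py <<'E'
from scipy.spatial.transform import Rotation as Rot
def delta(g,x,z):
    """grasp point target g, tool x dir, tool z dir (world) -> shift, rotvec in present tool axes"""
    z=np.array(z,float)/np.linalg.norm(z);x=np.array(x,float);x-=z*(x@z);x/=np.linalg.norm(x)
    M=np.c_[x,np.cross(z,x),z];o=bot.observe();R0=Rot.from_euler("xyz",o["eef_rot"]).as_matrix()
    d=R0.T@(np.array(g)-180*z-o["position"]);r=Rot.from_matrix(R0.T@M).as_rotvec()
    print("d",d,"r",np.round(r,4),"rows %.1f %.1f"%(np.linalg.norm(d)/62.5,np.linalg.norm(r)/.188))
def st():
    o=bot.observe();R0=Rot.from_euler("xyz",o["eef_rot"]).as_matrix()
    print("t %.2f"%o["time"],"g",o["position"]+180*R0[:,2],"x",np.round(R0[:,0],3),"z",np.round(R0[:,2],3),"F",o["ft_force"],"w %.3f"%o["grip_width"],"q",np.round(o["q"],2))
E
python3 -c "
from h import *
delta([453.6,-310.5,120],[-.128,.992,0],[0,0,-1])"
```

```text
d [-543.3 -658.3  104.7] r [-0.  0.  1.] rows 13.8 5.3
```

```bash
r="-543 -658 105 0 0 1.0 0.75"
python3 steer.py '-543 -658 105 0 0 1.0 0.75;-543 -658 105 0 0 1.0 0.75;-543 -658 105 0 0 1.0 0.75;-543 -658 105 0 0 1.0 0.75;-543 -658 105 0 0 1.0 0.75;-543 -658 105 0 0 1.0 0.75;-543 -658 105 0 0 1.0 0.75;-543 -658 105 0 0 1.0 0.75' 25
python3 -c "
from h import *
st();delta([453.6,-310.5,120],[-.128,.992,0],[0,0,-1])"
```

```text
time: 1.3
position: [368.0, 34.6, 343.9]
eef_rot: [3.139, 0.0, 1.694]
ft_force: [0.9, 1.0, -0.4]
grip_width: 0.752
grasp_force: 0.0
t 1.30 g [368.4  34.6 163.9] x [-0.1  1.  -0. ] z [ 0. -0. -1.] F [ 0.9  1.  -0.4] w 0.752 q [-0.1 -0.2  2.1  0.   1.3 -0.3]
d [-353.    42.5   44.1] r [ 0.  0. -0.] rows 5.7 0.0
```

```bash

python3 steer.py '-353 42 44 0 0 0 0.75;-353 42 44 0 0 0 0.75;-353 42 44 0 0 0 0.75;-353 42 44 0 0 0 0.75;-353 42 44 0 0 0 0.75;-353 42 44 0 0 0 0.75;-353 42 44 0 0 0 0.75'
python3 - <<'E'
from h import *
st()
o=bot.observe();c=bot.read_camera("wrist");im=c["img"].copy()
u=np.array([-.128,.992,0]);n=np.array([.992,.128,0]);f=np.array([461,-368.2,21])
for p in proj(c,[f+21*n,f-21*n,f+100*u+21*n,f+100*u-21*n],o):cv2.circle(im,tuple(int(v) for v in p),3,(0,255,0),-1)
cv2.imwrite("pics/w1.png",im)
E
```

```text
time: 2.17
position: [453.1, -311.6, 299.1]
eef_rot: [3.142, 0.0, 1.69]
ft_force: [0.3, 0.8, -1.0]
grip_width: 0.747
grasp_force: 0.0
t 2.17 g [ 453.1 -311.7  119.1] x [-0.1  1.  -0. ] z [ 0. -0. -1.] F [ 0.3  0.8 -1. ] w 0.747 q [-0.8  0.3  1.7 -0.   1.2 -0.9]
```

View pics/w1.png

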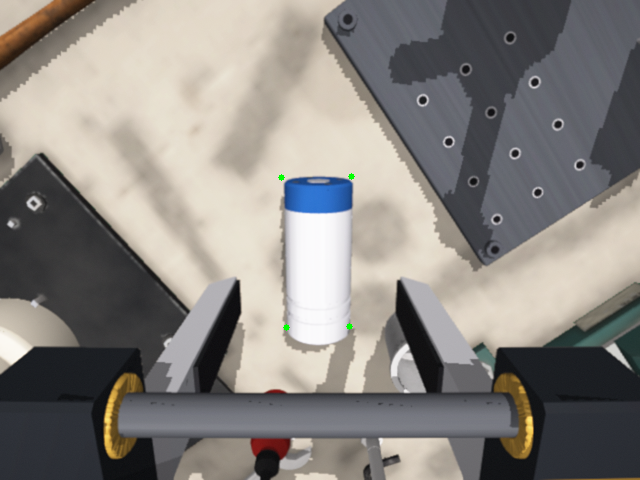

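```bash
python3 - <<'E'
from h import *
c=bot.read_camera("top")
f=lambda L:[((x+.5)/3.8-.5+190,(y+.5)/3.8-.5+140) for x,y in L]
p=onplane(c,f([(730,338)]),52)[0];print(p)
g=np.array([453.3,-308,0]);d=p-g
print("along",d@[-.128,.992,0],"across",d@[.992,.128,0])
delta([453.3,-308,23],[-.128,.992,0],[0,0,-1])
E
```

```text
[ 527.2 -370.2   52. ]
along -71.15808684685757 across 65.33258458309948
d [ 0.3  0.8 96.1] r [-0. -0. -0.] rows 1.5 0.0
```

```bash

python3 steer.py '3 1 50 0 0 0 0.58;3 1 96 0 0 0 0.58;3 1 96 0 0 0 0.58;3 1 96 0 0 0 0.58;3 1 96 0 0 0 0;3 1 96 0 0 0 0;3 1 96 0 0 0 0;3 1 96 0 0 0 0' 25
python3 -c "
from h import *
st()"
```

```text
time: 3.28
position: [453.7, -305.3, 204.2]
eef_rot: [3.141, -0.001, 1.694]
ft_force: [-0.8, 2.8, 4.8]
grip_width: 0.44
grasp_force: 25.0
t 3.27 g [ 453.7 -305.2   24.2] x [-0.1  1.   0. ] z [ 0.  0. -1.] F [-0.8  2.8  4.8] w 0.440 q [-0.8  0.4  1.8  0.   1.  -0.9]
```

```bash

python3 steer.py '0 0 -60 0 0 0 0;0 0 -120 0 0 0 0;0 0 -170 0 0 0 0;0 0 -170 0 0 0 0' 35
python3 - <<'E'
from h import *
st()
c=bot.read_camera("top");th=.742;R=np.array([[np.cos(th),-np.sin(th)],[np.sin(th),np.cos(th)]]);t=np.array([566.8,-238.7])
for n,px,z in(("cup",(382,229),52),("bottle",(421,278),80),("stud",(426,240),57),("stud base",(433,240),0)):
    w=onplane(c,[px],z)[0];print(n,w,"fix",R.T@(w[:2]-t))
g=R@[0,0]+t
for ang in(45,70,90):
    a=np.radians(ang);X=np.array([.737,.676,0]);Z=np.array([0,0,1])
    delta([g[0],g[1],190],X*np.cos(a)+Z*np.sin(a),X*np.sin(a)-Z*np.cos(a))
E
```

```text
time: 3.78
position: [454.7, -306.7, 378.0]
eef_rot: [3.135, 0.008, 1.694]
ft_force: [0.2, 0.4, -3.8]
grip_width: 0.434
grasp_force: 35.0
t 3.77 g [ 456.1 -308.   198.1] x [-0.1  1.  -0. ] z [ 0. -0. -1.] F [ 0.2  0.4 -3.8] w 0.434 q [-0.8  0.2  1.6 -0.   1.3 -0.9]
cup [ 526.4 -370.7   52. ] fix [-119.  -70.]
bottle [ 430.  -438.6   80. ] fix [-235.9  -54.9]
stud [ 505.9 -453.5   57. ] fix [-190.  -117.2]
stud base [ 518.2 -479.     0. ] fix [-198.2 -144.3]
d [-21.   16.7  57.3] r [-0.4  0.7  0.9] rows 1.0 6.5
d [-45.1 -17.5 123. ] r [-0.6  1.1  0.8] rows 2.1 8.0
d [-51.2 -26.5 184.6] r [-0.7  1.4  0.7] rows 3.1 9.5
```

```bash
cat >> h.py <<'E'
th0=.742;R2=np.array([[np.cos(th0),-np.sin(th0)],[np.sin(th0),np.cos(th0)]]);t2=np.array([566.8,-238.7])
def todo(xf,yf,z,ang):
    a=np.radians(ang);X=np.r_[R2[:,0],0];Z=np.array([0,0,1.]);delta(np.r_[R2@[xf,yf]+t2,z],X*np.cos(a)+Z*np.sin(a),X*np.sin(a)-Z*np.cos(a))
def fs():
    st();o=bot.observe();M=Rot.from_euler("xyz",o["eef_rot"]).as_matrix();g=o["position"]+180*M[:,2]
    print("fix",R2.T@(g[:2]-t2),g[2],"tilt %.1f"%np.degrees(np.arcsin(M[2,0])),"yawerr %.3f"%(np.arctan2(M[1,2],M[0,2])-th0),"roll %.3f"%M[2,1],"Ff",R2.T@o["ft_force"][:2])
E
sed -i 's/precision=1/precision=3/' h.py
python3 -c "
from h import *
todo(0,0,190,75)"
```

```text
d [-47.763 -21.411 138.009] r [-0.617  1.204  0.81 ] rows 2.4 8.4
```

```bash

python3 steer.py '-20 -10 50 -.31 .6 .4 0;-20 -10 50 -.31 .6 .4 0;-20 -10 50 -.31 .6 .4 0;-20 -10 50 -.31 .6 .4 0;-20 -10 50 -.31 .6 .4 0'
python3 -c "
from h import *
fs();todo(0,0,190,75)"
```

```text
time: 4.45
position: [444.7, -326.3, 319.4]
eef_rot: [2.942, -0.646, 1.34]
ft_force: [-0.3, -0.8, -3.4]
grip_width: 0.435
grasp_force: 35.0
t 4.45 g [ 503.648 -231.071  178.517] x [0.182 0.777 0.602] z [ 0.328  0.529 -0.783] F [-0.329 -0.77  -3.434] w 0.435 q [-0.94  0.31  1.67  0.62  1.48 -0.81]
fix [-41.395  48.299] 178.51689922798775 tilt 37.0 yawerr 0.274 roll 0.158 Ff [-0.763 -0.345]
d [-74.174  -8.539  47.037] r [-0.315  0.602  0.4  ] rows 1.4 4.2
```

```bash

python3 steer.py '-74 -9 47 -.315 .602 .4 0;-74 -9 47 -.315 .602 .4 0;-74 -9 47 -.315 .602 .4 0;-74 -9 47 -.315 .602 .4 0;-74 -9 47 -.315 .602 .4 0;-74 -9 47 -.315 .602 .4 0'
python3 - <<'E'
from h import *
fs();todo(20,0,105,75)
for n in("scene","top"):
    c=bot.read_camera(n);cv2.imwrite(f"pics/{n}3.png",c["img"])
a=cv2.resize(cv2.imread("pics/scene3.png")[100:360,200:460],(400,400));b=cv2.resize(cv2.imread("pics/top3.png")[130:330,190:390],(400,400))
cv2.imwrite("pics/m3.png",np.hstack([a,b]))
E
```

```text
time: 5.2
position: [440.1, -356.1, 240.0]
eef_rot: [3.115, -1.307, 0.771]
ft_force: [0.8, 0.8, -3.4]
grip_width: 0.441
grasp_force: 35.0
t 5.20 g [ 568.041 -238.518  193.022] x [0.187 0.182 0.965] z [ 0.711  0.653 -0.261] F [ 0.848  0.833 -3.364] w 0.441 q [-1.08  0.54  1.73  1.21  1.59 -0.75]
fix [ 1.038 -0.705] 193.02183294180938 tilt 74.9 yawerr 0.001 roll 0.007 Ff [1.188 0.041]
d [-80.38   -1.515  41.257] r [-0.001  0.002  0.008] rows 1.4 0.0
```

View pics/m3.png

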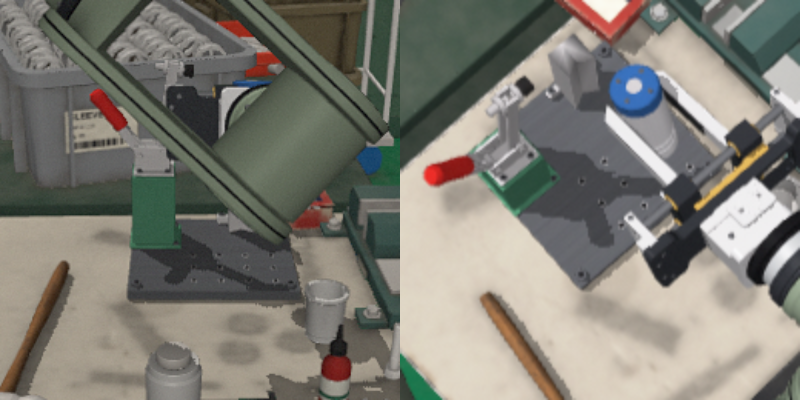

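The housing is held at 75° in front of the V post (cap at 635,90 in the right panel). The wrist casing hangs low, with its lowest point at about (285,238) in the left panel, so I'll check its clearance to the bottle.

```bash

python3 - <<'E'
from h import *
c=bot.read_camera("scene")
for z in(100,130,160,190,220):
    w=onplane(c,[(385,255)],z)[0];print(w,"fix",R2.T@(w[:2]-t2))
o=bot.observe();M=Rot.from_euler("xyz",o["eef_rot"]).as_matrix()
for k in(60,100,140):
    w=o["position"]-k*M[:,2];print(k,w,R2.T@(w[:2]-t2),proj(c,w))
E
```

```text
[ 510.63  -331.198  100.   ] fix [-103.911  -30.225]
[ 461.293 -365.815  130.   ] fix [-163.67   -22.401]
[ 411.957 -400.431  160.   ] fix [-223.43   -14.577]
[ 362.62  -435.047  190.   ] fix [-283.189   -6.754]
[ 313.283 -469.663  220.   ] fix [-342.949    1.07 ]
60 [ 397.841 -395.723  256.848] [-230.653   -1.569] [[379.325 185.924]]
100 [ 369.385 -421.845  267.236] [-269.281   -1.594] [[382.995 188.99 ]]
140 [ 340.929 -447.967  277.623] [-307.909   -1.619] [[387.116 192.437]]
```

```bash

python3 -c "
from h import *
todo(35,0,110,66)"
```

```text
d [-44.808  -1.938  56.866] r [ 0.    -0.156  0.01 ] rows 1.2 0.8
```

```bash

python3 steer.py '-22 -2 28 0 -.1 0 0;-45 -2 57 0 -.156 .01 0;-45 -2 57 0 -.156 .01 0;-45 -2 57 0 -.156 .01 0'
python3 - <<'E'
from h import *
fs();todo(45,0,86,66)
for n in("scene","top"):
    c=bot.read_camera(n);cv2.imwrite(f"pics/{n}4.png",c["img"])
a=cv2.resize(cv2.imread("pics/scene4.png")[100:360,220:480],(400,400));b=cv2.resize(cv2.imread("pics/top4.png")[130:330,190:390],(400,400))
cv2.imwrite("pics/m4.png",np.hstack([a,b]))
E
```

```text
time: 5.85
position: [471.5, -326.5, 183.8]
eef_rot: [3.141, -1.155, 0.741]
ft_force: [-0.5, -0.1, -2.7]
grip_width: 0.438
grasp_force: 35.0
t 5.85 g [ 593.018 -215.395  111.05 ] x [0.298 0.273 0.915] z [ 0.675  0.617 -0.404] F [-0.46  -0.099 -2.697] w 0.438 q [-0.99  0.61  1.73  1.16  1.39 -0.77]
fix [35.074 -0.538] 111.04968624882773 tilt 66.2 yawerr -0.001 roll 0.000 Ff [-0.406  0.238]
d [-18.348  -0.339  19.198] r [ 0.001 -0.003 -0.   ] rows 0.4 0.0
```

View pics/m4.png

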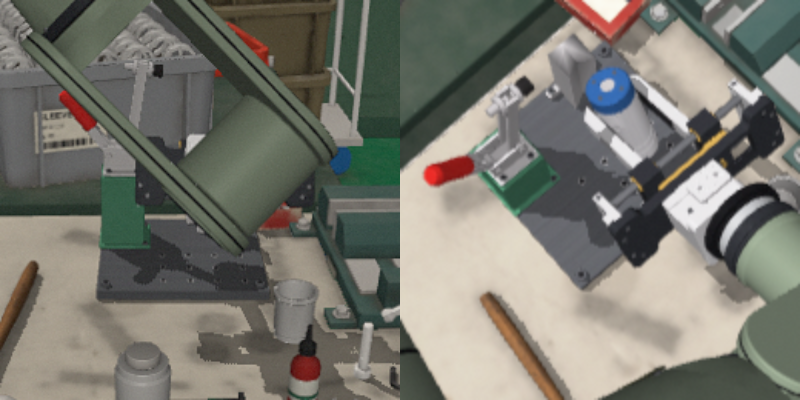

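The housing leans at about 66° in line with the V (cap at 608,86 in the right panel) and the wrist is clear of the bottle. Next I lower it.

```bash

python3 -c "
from h import *
c=bot.read_camera('top');w=onplane(c,[(294,172.5)],144)[0];print('cap fix',R2.T@(w[:2]-t2))"
python3 steer.py '-18 0 19 0 0 0 0;-18 0 19 0 0 0 0;-18 0 19 0 0 0 0'
python3 -c "
from h import *
fs();todo(45,0,80,66)"
```

```text
cap fix [51.677  0.518]
time: 6.38
position: [478.5, -319.9, 159.4]
eef_rot: [-3.14, -1.155, 0.738]
ft_force: [0.5, 1.4, -3.7]
grip_width: 0.438
grasp_force: 35.0
t 6.38 g [ 600.143 -208.816   86.697] x [0.299 0.272 0.915] z [ 0.676  0.617 -0.404] F [ 0.505  1.406 -3.655] w 0.438 q [-0.97  0.65  1.73  1.18  1.37 -0.8 ]
fix [44.772 -0.504] 86.69738360935833 tilt 66.2 yawerr -0.002 roll -0.001 Ff [1.323 0.695]
d [-5.481 -0.179  2.914] r [ 0.002 -0.003 -0.002] rows 0.1 0.0
```

```bash

for i in 1; do python3 steer.py '-3.6 0 1.6 0 0 0 0;-3.6 0 1.6 0 0 0 0'; done; python3 -c "
from h import *
fs()"; python3 steer.py '-2.7 0 1.2 0 0 0 0;-2.7 0 1.2 0 0 0 0'; python3 -c "
from h import *
fs()"
```

```text
time: 6.62
position: [478.5, -319.5, 154.9]
eef_rot: [-3.139, -1.154, 0.737]
ft_force: [-0.1, -0.1, -2.8]
grip_width: 0.439
grasp_force: 35.0
t 6.62 g [ 599.997 -208.417   82.105] x [0.299 0.272 0.915] z [ 0.675  0.617 -0.404] F [-0.056 -0.093 -2.82 ] w 0.439 q [-0.97  0.66  1.73  1.18  1.36 -0.81]
fix [44.934 -0.111] 82.10450273200594 tilt 66.1 yawerr -0.001 roll -0.001 Ff [-0.104 -0.03 ]
time: 6.88
position: [479.0, -319.5, 152.9]
eef_rot: [-3.14, -1.158, 0.739]
ft_force: [-0.8, -0.2, 3.5]
grip_width: 0.439
grasp_force: 35.0
t 6.88 g [ 600.623 -208.212   80.615] x [0.297 0.271 0.916] z [ 0.676  0.618 -0.402] F [-0.774 -0.226  3.532] w 0.439 q [-0.97  0.67  1.73  1.19  1.36 -0.81]
fix [45.534 -0.383] 80.61522048244022 tilt 66.3 yawerr -0.001 roll -0.001 Ff [-0.723  0.356]
```

```bash

python3 steer.py '1.5 0 -.5 0 0 0 0;5 0 8 0 0 0 0;7.5 0 13 0 0 0 0;7.5 0 13 0 0 0 0' 20; python3 -c "
from h import *
fs()"; python3 steer.py '1.2 0 2.7 0 0 0 0;2.4 0 5.5 0 0 0 0;2.4 0 5.5 0 0 0 0'; python3 -c "
from h import *
fs()"
```

```text
time: 7.38
position: [489.2, -310.7, 153.2]
eef_rot: [3.141, -1.15, 0.738]
ft_force: [-8.7, -8.2, 1.0]
grip_width: 0.439
grasp_force: 20.0
t 7.38 g [ 610.793 -200.104   79.719] x [0.302 0.275 0.913] z [ 0.675  0.614 -0.408] F [-8.727 -8.206  1.021] w 0.439 q [-0.95  0.66  1.73  1.2   1.34 -0.8 ]
fix [58.51  -1.279] 79.71911284971578 tilt 65.9 yawerr -0.004 roll 0.000 Ff [-11.978  -0.152]
time: 7.75
position: [492.5, -307.9, 153.6]
eef_rot: [3.14, -1.15, 0.739]
ft_force: [-19.0, -14.0, 5.4]
grip_width: 0.442
grasp_force: 20.0
t 7.75 g [ 614.183 -197.405   80.16 ] x [0.302 0.275 0.913] z [ 0.676  0.614 -0.408] F [-18.965 -14.041   5.426] w 0.442 q [-0.94  0.66  1.73  1.2   1.34 -0.8 ]
fix [62.832 -1.581] 80.16015893043308 tilt 65.9 yawerr -0.005 roll 0.000 Ff [-23.468   2.466]
```

```bash

python3 steer.py '1.8 0 -.8 0 0 0 0;1.8 0 -.8 0 0 0 0' 16; python3 - <<'E'
from h import *
fs()
c=bot.read_camera("top");im=c["img"]
m=cv2.inRange(im,(120,40,0),(255,140,70));m[:, :260]=0;m[:,330:]=0;m[:140]=0;m[230:]=0
n,l,s,ce=cv2.connectedComponentsWithStats(m);print(s,ce)
o=bot.observe();w=bot.read_camera("wrist")["img"]
a=cv2.resize(im[130:230,240:340],(500,500),interpolation=cv2.INTER_CUBIC);b=w[:480:1,170:470]
cv2.imwrite("pics/m5.png",np.hstack([a,np.vstack([b,np.zeros((20,300,3),np.uint8)])]))
E
```

```text
time: 8.0
position: [492.6, -307.6, 154.3]
eef_rot: [-3.141, -1.147, 0.736]
ft_force: [-14.9, -12.5, -0.6]
grip_width: 0.441
grasp_force: 16.0
t 8.00 g [ 614.099 -197.373   80.328] x [0.305 0.276 0.912] z [ 0.675  0.612 -0.411] F [-14.926 -12.455  -0.624] w 0.441 q [-0.94  0.66  1.73  1.2   1.33 -0.8 ]
fix [62.792 -1.5  ] 80.3277287020863 tilt 65.7 yawerr -0.005 roll -0.000 Ff [-19.419   0.906]
[[     0      0    640    480 306932]
 [   275    160     21     22    265]
 [   294    176      3      3      3]] [[319.529 239.56 ]
 [285.962 170.566]
 [295.    177.   ]]
```

View pics/m5.png

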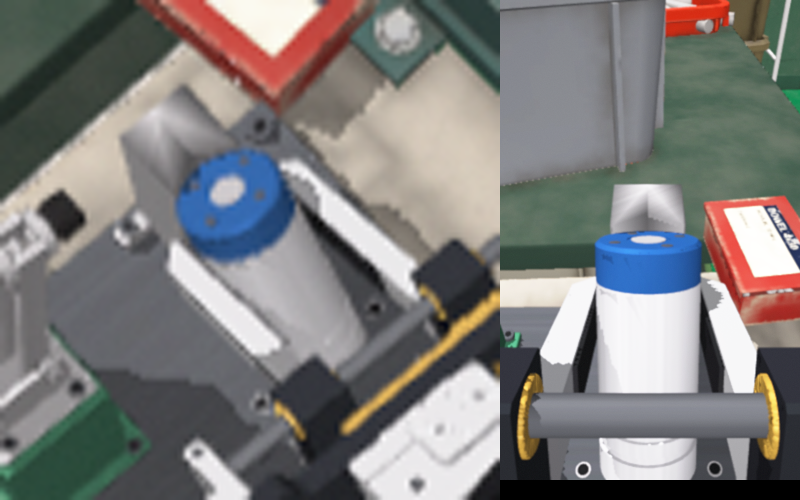

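The cap rests centred against the V (cap centre at 228,190 in the left panel, post notch right behind it). I keep pushing.

```bash
cat >> h.py <<'E'
def cap(px=None):
    c=bot.read_camera("top")["img"] if px is None else None
    C=bot.read_camera("top");o=bot.observe();M=Rot.from_euler("xyz",o["eef_rot"]).as_matrix();g=o["position"]+180*M[:,2]
    if px is None:
        # pale centre spot inside the blue cap
        im=C["img"];b=cv2.inRange(im,(120,40,0),(255,140,70));b[:,:260]=0;b[:,330:]=0;b[:140]=0;b[230:]=0
        x,y,w,h=cv2.boundingRect(max(cv2.findContours(b,0,2)[0],key=cv2.contourArea))
        sub=im[y:y+h,x:x+w].astype(int);m=(sub[...,2]>150).astype(np.uint8)
        m[:3]=0;m[:,:3]=0;m[h*2//3:]=0;m[:,w*2//3+2:]=0
        px=np.argwhere(m)[:,::-1].mean(0)+[x,y]
    for z in(110,113):
        w=onplane(C,[px],z)[0];f=R2.T@(w[:2]-t2);print("cap",px,f,"theta %.1f"%np.degrees(np.arccos((f[0]-(R2.T@(g[:2]-t2))[0])/34)))
E
python3 -c "
from h import *
cap()"
python3 steer.py '1.2 0 1.8 0 0 0 0;2.4 0 4 0 0 0 0;3 0 5.5 0 0 0 0;3 0 5.5 0 0 0 0'; python3 -c "
from h import *
fs();cap()"
```

```text
cap [285.065 167.677] [79.178  0.388] theta 61.2
cap [285.065 167.677] [78.279  0.94 ] theta 62.9
time: 8.7
position: [497.3, -303.5, 155.8]
eef_rot: [3.141, -1.15, 0.738]
ft_force: [-17.1, -13.1, 3.4]
grip_width: 0.442
grasp_force: 16.0
t 8.70 g [ 618.981 -193.065   82.288] x [0.302 0.275 0.913] z [ 0.676  0.613 -0.408] F [-17.1   -13.147   3.373] w 0.442 q [-0.93  0.66  1.73  1.21  1.33 -0.79]
fix [69.302 -1.624] 82.28769652916402 tilt 65.9 yawerr -0.005 roll 0.000 Ff [-21.489   1.865]
cap [284.967 167.667] [79.313  0.511] theta 72.8
cap [284.967 167.667] [78.414  1.062] theta 74.4
```

```bash

python3 steer.py '1 0 2 0 0 0 0;2 0 4 0 0 0 0;2.5 0 6.5 0 0 0 0;2.5 0 6.5 0 0 0 0'; python3 -c "
from h import *
fs();cap()"
```

```text
time: 9.3
position: [502.7, -298.6, 155.8]
eef_rot: [3.141, -1.151, 0.738]
ft_force: [-16.6, -10.4, 5.1]
grip_width: 0.442
grasp_force: 16.0
t 9.30 g [ 624.402 -188.105   82.533] x [0.301 0.274 0.913] z [ 0.676  0.614 -0.407] F [-16.608 -10.442   5.121] w 0.442 q [-0.91  0.66  1.72  1.22  1.32 -0.79]
fix [76.65  -1.631] 82.53270909182037 tilt 66.0 yawerr -0.005 roll 0.000 Ff [-19.298   3.526]
cap [284.967 167.667] [79.313  0.511] theta 85.5
cap [284.967 167.667] [78.414  1.062] theta 87.0
```

```bash

python3 steer.py '.5 -1 2 0 0 0 0;-1.5 -1 3 0 0 0 0;-3 -1 3.5 0 0 0 0;-3 -1 3.5 0 0 0 0'; python3 -c "
from h import *
fs();cap()"
```

```text
time: 9.9
position: [504.4, -296.9, 153.8]
eef_rot: [3.135, -1.157, 0.743]
ft_force: [-14.6, -11.0, 11.5]
grip_width: 0.443
grasp_force: 16.0
t 9.90 g [ 626.47  -186.213   81.424] x [0.296 0.272 0.916] z [ 0.678  0.615 -0.402] F [-14.604 -10.95   11.53 ] w 0.443 q [-0.91  0.67  1.72  1.23  1.32 -0.79]
fix [79.453 -1.634] 81.42363676774814 tilt 66.3 yawerr -0.005 roll 0.002 Ff [-18.164   1.797]
cap [285.034 167.862] [78.942  0.663] theta 90.9
cap [285.034 167.862] [78.044  1.213] theta 92.4
```

```bash

python3 steer.py '1 0 -1.5 0 0 0 0;1 0 -1.5 0 0 0 0.6;1 0 -1.5 0 0 0 0.6;1 0 -1.5 0 0 0 0.6;1 0 -1.5 0 0 0 0.6' ; python3 -c "
from h import *
fs();cap()"
python3 steer.py '0 0 -40 0 0 0 0.6;0 0 -90 0 0 0 0.6;0 0 -110 0 0 0 0.6;0 0 -110 0 0 0 0.6;0 0 -110 0 0 0 0.6'
python3 - <<'E'
from h import *
fs();cap()
c=bot.read_camera("wrist")["img"];t=bot.read_camera("top")["img"];s=bot.read_camera("scene")["img"]
a=cv2.resize(t[130:230,220:320],(400,400),interpolation=cv2.INTER_CUBIC);b=cv2.resize(c,(400,300));b=np.vstack([b,np.zeros((100,400,3),np.uint8)])
cv2.imwrite("pics/m6.png",np.hstack([a,b]));cv2.imwrite("pics/s6.png",s)
E
```

```text
time: 10.62
position: [504.0, -294.3, 152.5]
eef_rot: [-3.136, -1.154, 0.736]
ft_force: [-0.3, -0.3, 0.5]
grip_width: 0.601
grasp_force: 0.0
t 10.62 g [ 625.291 -183.001   79.651] x [0.3   0.271 0.915] z [ 0.674  0.618 -0.404] F [-0.25  -0.295  0.501] w 0.601 q [-0.91  0.67  1.73  1.23  1.32 -0.79]
fix [80.754  1.531] 79.65079454139405 tilt 66.1 yawerr 0.000 roll -0.002 Ff [-0.384 -0.049]
cap [285.222 167.926] [78.619  0.482] theta 93.3
cap [285.222 167.926] [77.722  1.033] theta 94.8
time: 11.35
position: [430.0, -361.6, 196.6]
eef_rot: [-3.134, -1.155, 0.734]
ft_force: [-0.0, -0.5, 0.1]
grip_width: 0.599
grasp_force: 0.0
t 11.35 g [ 551.26  -250.287  123.868] x [0.3   0.271 0.915] z [ 0.674  0.619 -0.404] F [-0.008 -0.458  0.074] w 0.599 q [-1.09  0.58  1.73  1.09  1.47 -0.77]
fix [-19.285   1.961] 123.86778933800554 tilt 66.2 yawerr 0.001 roll -0.003 Ff [-0.315 -0.333]
cap [285.222 167.926] [78.619  0.482] theta nan
cap [285.222 167.926] [77.722  1.033] theta nanh.py:52: RuntimeWarning: invalid value encountered in arccos
  w=onplane(C,[px],z)[0];f=R2.T@(w[:2]-t2);print("cap",px,f,"theta %.1f"%np.degrees(np.arccos((f[0]-(R2.T@(g[:2]-t2))[0])/34)))
```

View pics/m6.png

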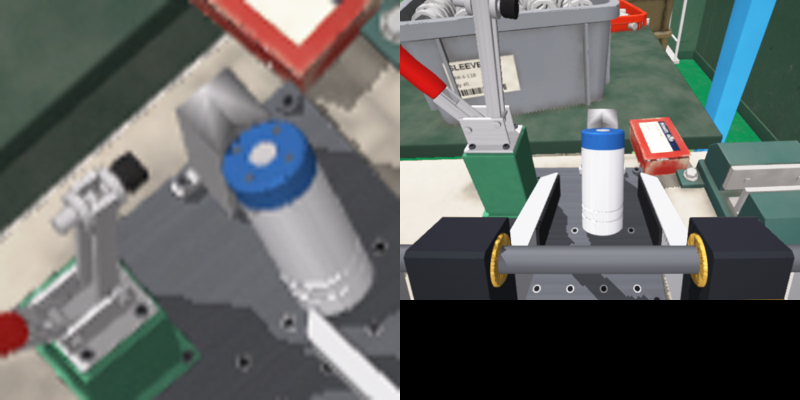

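The housing stands upright at the V (cap at 264,155 in the left panel, foot front at 600,233 in the right). I'll nudge it with closed fingers at mid height to make sure it is snug.

```bash

python3 - <<'E'
from h import *
o=bot.observe();c=bot.read_camera("wrist");w=onplane(c,[(321,373)],12,o)[0];print("foot front fix",R2.T@(w[:2]-t2))
z=np.array([.674,.618,-.404]);x=40;
X=np.r_[R2@[x,1]+t2,58]-19*z;f=R2.T@(X[:2]-t2);print(f,X[2]);todo(f[0],f[1],X[2],66)
E
```

```text
foot front fix [26.327 -0.544]
[22.626  0.999] 65.676
d [-35.965   0.708  62.089] r [-0.001 -0.003 -0.002] rows 1.1 0.0
```

```bash

python3 - <<'E'
from h import *
o=bot.observe();c=bot.read_camera("wrist");print(np.linalg.inv(ext(c,o))[:3,3])
fx=lambda P:np.c_[np.array(P)[:,:2]@R2.T+t2,np.array(P)[:,2]]
print(proj(c,fx([(90,-16,106),(90,16,106),(122,-16,106),(122,16,106),(78,0,112),(57,0,112),(57,0,12),(50,81,100),(50,131,100),(50,81,12),(100,81,100)]),o))
E
```

```text
[ 467.789 -328.392  260.225]
[[344.758 200.288]
 [294.341 200.385]
 [342.486 173.99 ]
 [296.305 174.081]
 [319.618 203.447]
 [319.747 224.798]
 [319.658 335.171]
 [178.336 249.148]
 [ 92.046 249.251]
 [204.698 343.259]
 [197.353 199.523]]
```

```bash

python3 - <<'E'
from h import *
c=bot.read_camera("top")
for p in((306.3,207.5),(294,200),(312,198)):
    w=onplane(c,[p],12)[0];print(R2.T@(w[:2]-t2))
fx=lambda P:np.c_[np.array(P)[:,:2]@R2.T+t2,np.array(P)[:,2]]
a=(proj(c,fx([(57,0,12),(78,-21,12),(78,21,12),(78,0,112),(90,-16,106),(90,16,106)]))-[220,130])*4;print(a)
o=bot.observe();w=bot.read_camera("wrist");i=w["img"][150:400,200:440]
cv2.imwrite("pics/w7.png",np.hstack([cv2.resize(i,(400,416)),cv2.resize(c["img"][145:225,255:332],(400,416),interpolation=cv2.INTER_CUBIC)]))
E
```

```text
[16.793  4.692]
[44.823 13.104]
[ 24.172 -16.874]
[[299.983 245.949]
 [304.4   189.741]
 [241.268 242.146]
 [262.321 150.582]
 [272.429 114.805]
 [219.955 157.934]]
```

View pics/w7.png

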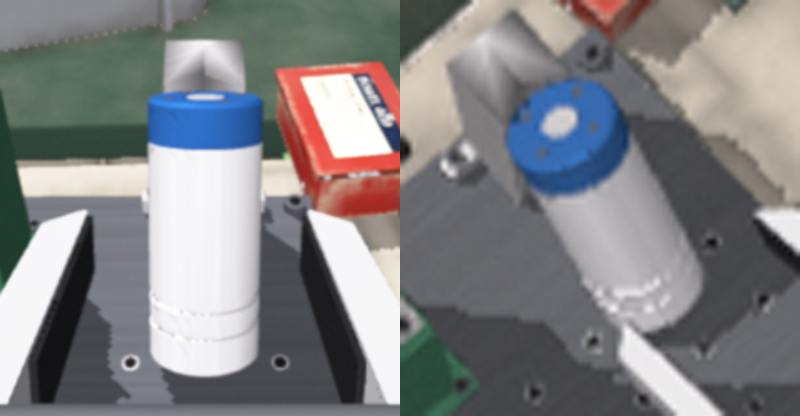

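The foot is still out in front (front rim at 205,375 in the left panel) while the cap leans on the V. The housing leans at about 65°, so the pads slid along it instead of letting it turn. I'll regrip lower for a longer lever arm.

```bash

python3 -c "
from h import *
todo(0,.8,87,62)"
```

```text
d [-13.079   0.606  33.797] r [ 0.    -0.072 -0.002] rows 0.6 0.4
```

```bash

python3 steer.py '-13 .6 34 0 -.072 0 .65;-13 .6 34 0 -.072 0 .65;-13 .6 34 0 -.072 0 .65'; python3 -c "
from h import *
fs();todo(53,.8,59,62)"
```

```text
time: 12.18
position: [449.1, -345.9, 172.0]
eef_rot: [-3.139, -1.084, 0.738]
ft_force: [-0.2, 0.1, 0.4]
grip_width: 0.649
grasp_force: 0.0
t 12.18 g [ 566.39  -238.484   87.767] x [0.346 0.315 0.884] z [ 0.652  0.597 -0.468] F [-0.228  0.135  0.386] w 0.649 q [-1.04  0.61  1.73  1.08  1.37 -0.77]
fix [-0.157  0.437] 87.76670589686235 tilt 62.1 yawerr -0.001 roll -0.001 Ff [-0.077  0.254]
d [-0.268 -0.282 60.439] r [ 0.001 -0.002 -0.002] rows 1.0 0.0
```

```bash

python3 steer.py '0 0 30 0 0 0 .65;0 0 60 0 0 0 .65;0 0 60 0 0 0 .65;0 0 60 0 0 0 0;0 0 60 0 0 0 0;0 0 60 0 0 0 0' 24; python3 -c "
from h import *
fs();cap()" 2>/dev/null
```

```text
time: 12.92
position: [488.0, -311.2, 144.3]
eef_rot: [3.141, -1.083, 0.739]
ft_force: [-1.0, -2.4, 1.6]
grip_width: 0.441
grasp_force: 24.0
t 12.93 g [ 605.625 -204.278   59.909] x [0.347 0.316 0.883] z [ 0.653  0.594 -0.469] F [-1.004 -2.362  1.562] w 0.441 q [-0.94  0.66  1.73  1.15  1.29 -0.79]
fix [51.88  -0.863] 59.90881217700303 tilt 62.0 yawerr -0.004 roll 0.000 Ff [-2.336 -1.062]
cap [284.964 168.107] [78.666  1.069] theta 38.3
cap [284.964 168.107] [77.769  1.618] theta 40.7
```

```bash

python3 steer.py '.5 0 0 0 0 0 0;2 0 3 0 0 0 0;4 0 6.5 0 0 0 0;5 0 9 0 0 0 0;5 0 9 0 0 0 0' 20; python3 - <<'E' 2>/dev/null
from h import *
fs();cap()
c=bot.read_camera("top")["img"];cv2.imwrite("pics/t8.png",cv2.resize(c[130:230,220:340],None,fx=5,fy=5))
E
```

```text
time: 13.65
position: [494.2, -306.3, 144.6]
eef_rot: [3.138, -1.079, 0.74]
ft_force: [-18.3, -13.1, 8.0]
grip_width: 0.437
grasp_force: 20.0
t 13.65 g [ 611.691 -199.68    59.58 ] x [0.349 0.319 0.881] z [ 0.653  0.592 -0.472] F [-18.335 -13.12    7.996] w 0.437 q [-0.93  0.66  1.72  1.16  1.28 -0.78]
fix [59.459 -1.573] 59.57959172745642 tilt 61.8 yawerr -0.005 roll 0.001 Ff [-22.381   2.719]
cap [285.065 167.677] [79.178  0.388] theta 54.5
cap [285.065 167.677] [78.279  0.94 ] theta 56.4
```

```bash
cat >> h.py <<'E'
def theta(L=100):
    """lean angle from wrist image: blue/white boundary row, with the cap spot from the top view"""
    from scipy.optimize import brentq
    o=bot.observe();c=bot.read_camera("wrist");C=bot.read_camera("top");im=c["img"].astype(int)
    im=c["img"];b=cv2.inRange(im,(110,40,0),(255,150,90));b[:120]=0;b[:,:200]=0;b[:,440:]=0
    k=max(cv2.findContours(b,0,2)[0],key=cv2.contourArea);x,y,w,h=cv2.boundingRect(k);cx=x+w//2
    row=max(p[0][1] for p in k if abs(p[0][0]-cx)<5)+.5
    it=C["img"];b=cv2.inRange(it,(120,40,0),(255,140,70));b[:,:260]=0;b[:,330:]=0;b[:140]=0;b[230:]=0
    x2,y2,w2,h2=cv2.boundingRect(max(cv2.findContours(b,0,2)[0],key=cv2.contourArea))
    sub=it[y2:y2+h2,x2:x2+w2];m=(sub[...,2]>150).astype(np.uint8);m[:3]=0;m[:,:3]=0;m[h2*2//3:]=0;m[:,w2*2//3+2:]=0
    px=np.argwhere(m)[:,::-1].mean(0)+[x2,y2];P=lambda f,z:np.r_[R2@[f,.8]+t2,z]
    def pred(t):
        s,k=np.sin(t),np.cos(t);z=12+21*k+100*s;w=onplane(C,[px],z)[0];xf=(R2.T@(w[:2]-t2))[0]
        return proj(c,P(xf-16*k-21*s,z-16*s+21*k),o)[0,1]
    print("blue box",(x,y,w,h),"row",row,"pred",[(d,round(float(pred(np.radians(d))),1)) for d in(60,65,70,75,80,85,90)])
E
python3 -c "
from h import *
theta()"
```

```text
blue box (259, 183, 118, 69) row 251.5 pred [(60, 247.5), (65, 247.9), (70, 248.9), (75, 250.6), (80, 252.8), (85, 255.4), (90, 258.4)]
```

```bash
cat >> h.py <<'E'
def pred_rows(xc=78.5):
    o=bot.observe();c=bot.read_camera("wrist")
    P=lambda f,z:np.r_[R2@[f,.8]+t2,z]
    for d in(60,65,70,75,80,85,90,95):
        t=np.radians(d);s,k=np.sin(t),np.cos(t);u=np.array([k,s]);n=np.array([s,-k]);C=np.array([xc,12+21*k+100*s])
        r=[proj(c,P(*q),o)[0,1] for q in(C+21*n,C,C-21*n,C-16*u-21*n,C-100*u-21*n)]
        print(d,"far,spot,near,bluebottom,foot",np.round(r,1),"h %.1f side %.1f"%(r[3]-r[0],r[3]-r[2]))
E
python3 - <<'E'
from h import *
pred_rows()
im=bot.read_camera("wrist")["img"]
for r in range(170,420,4): print(r,im[r,318],end="; ")
E
```

```text
60 far,spot,near,bluebottom,foot [184.4 191.3 200.4 249.5 467.2] h 65.2 side 49.2
65 far,spot,near,bluebottom,foot [175.1 186.  200.1 248.4 451. ] h 73.3 side 48.3
70 far,spot,near,bluebottom,foot [167.2 182.3 201.7 248.4 435.2] h 81.1 side 46.7
75 far,spot,near,bluebottom,foot [160.9 180.2 205.  249.4 419.8] h 88.5 side 44.4
80 far,spot,near,bluebottom,foot [156.3 180.  210.  251.5 405. ] h 95.2 side 41.6
85 far,spot,near,bluebottom,foot [153.5 181.6 216.5 254.6 390.8] h 101.1 side 38.1
90 far,spot,near,bluebottom,foot [152.6 184.9 224.4 258.6 377.5] h 106.0 side 34.2
95 far,spot,near,bluebottom,foot [153.5 189.8 233.3 263.2 364.9] h 109.7 side 29.9
170 [128 125 127]; 174 [107 104 104]; 178 [109 107 109]; 182 [112 105 107]; 186 [214 120  49]; 190 [233 232 233]; 194 [233 231 233]; 198 [214 120  50]; 202 [220 125  51]; 206 [235 142  59]; 210 [197 109  48]; 214 [193 108  47]; 218 [194 107  46]; 222 [194 109  47]; 226 [193 107  46]; 230 [192 108  46]; 234 [192 108  45]; 238 [193 108  46]; 242 [191 107  46]; 246 [191 106  47]; 250 [190 104  43]; 254 [246 245 246]; 258 [246 244 245]; 262 [246 243 245]; 266 [246 243 245]; 270 [246 243 244]; 274 [246 243 244]; 278 [246 243 244]; 282 [245 243 244]; 286 [245 243 244]; 290 [245 243 244]; 294 [245 243 243]; 298 [244 242 243]; 302 [245 243 244]; 306 [245 243 244]; 310 [245 242 243]; 314 [245 242 243]; 318 [245 241 243]; 322 [245 242 243]; 326 [245 242 243]; 330 [244 241 243]; 334 [244 241 242]; 338 [244 241 242]; 342 [244 242 242]; 346 [243 241 242]; 350 [243 241 242]; 354 [243 241 242]; 358 [243 241 241]; 362 [243 241 241]; 366 [243 240 241]; 370 [243 240 241]; 374 [242 240 241]; 378 [242 240 241]; 382 [242 240 241]; 386 [242 239 241]; 390 [243 240 241]; 394 [114 106 104]; 398 [135 126 126]; 402 [152 144 142]; 406 [154 146 145]; 410 [150 141 139]; 414 [148 139 137]; 418 [142 133 132];
```

```bash

python3 steer.py '-2 0 -9 0 0 0 0;-2 0 -9 0 0 0 .55;-2 0 -9 0 0 0 .55;-2 0 -13 0 0 0 .55;-2 0 -13 0 0 0 0;-2 0 -13 0 0 0 0;-2 0 -13 0 0 0 0' 45; python3 -c "
from h import *
fs();theta()"
```

```text
time: 14.88
position: [486.8, -311.6, 148.3]
eef_rot: [-3.14, -1.083, 0.738]
ft_force: [1.0, -1.5, 0.2]
grip_width: 0.439
grasp_force: 45.0
t 14.88 g [ 604.188 -204.357   63.824] x [0.347 0.316 0.883] z [ 0.652  0.596 -0.469] F [ 1.007 -1.497  0.225] w 0.439 q [-0.94  0.66  1.73  1.15  1.29 -0.78]
fix [50.767  0.049] 63.823523185825096 tilt 62.0 yawerr -0.002 roll -0.001 Ff [-0.27  -1.784]
blue box (264, 186, 111, 57) row 187.5 pred [(60, 239.9), (65, 240.3), (70, 241.3), (75, 242.9), (80, 245.1), (85, 247.8), (90, 250.8)]
```

```bash

python3 -c "
from h import *
pred_rows();todo(42,.5,80,71)"
```

```text
60 far,spot,near,bluebottom,foot [180.3 186.1 193.6 239.9 447.4] h 59.6 side 46.3
65 far,spot,near,bluebottom,foot [171.4 181.1 193.4 238.8 432.9] h 67.4 side 45.5
70 far,spot,near,bluebottom,foot [163.9 177.5 194.8 238.9 418.6] h 74.9 side 44.1
75 far,spot,near,bluebottom,foot [157.9 175.6 197.9 240.  404.7] h 82.0 side 42.1
80 far,spot,near,bluebottom,foot [153.6 175.4 202.6 242.1 391.2] h 88.6 side 39.5
85 far,spot,near,bluebottom,foot [150.9 176.9 208.8 245.2 378.3] h 94.3 side 36.4
90 far,spot,near,bluebottom,foot [150.  180.  216.3 249.1 366.1] h 99.1 side 32.8
95 far,spot,near,bluebottom,foot [150.9 184.7 224.9 253.8 354.5] h 102.9 side 28.9
d [-17.877  -0.117 -13.126] r [ 0.002  0.157 -0.002] rows 0.4 0.8
```

```bash

python3 -c "
from h import *
todo(40,.3,86,68)"
```

```text
d [ -4.172   0.067 -18.932] r [ 0.002  0.104 -0.002] rows 0.3 0.6
```

```bash

python3 steer.py '-2 0 -10 0 0 0 0;-4 0 -19 0 .05 0 0;-4 0 -19 0 .104 0 0;-4 0 -19 0 .104 0 0'; python3 -c "
from h import *
fs();theta()"
python3 steer.py '0 0 0 0 0 0 0;3 0 7 0 0 0 0;3 0 7 0 0 0 0' 20;python3 -c "
from h import *
fs();theta();pred_rows(65)"
```

```text
time: 15.52
position: [471.9, -323.9, 152.3]
eef_rot: [-3.131, -1.185, 0.73]
ft_force: [0.0, 0.2, -3.2]
grip_width: 0.439
grasp_force: 44.9
t 15.53 g [ 594.851 -211.211   84.544] x [0.281 0.251 0.926] z [ 0.683  0.626 -0.377] F [ 0.009  0.226 -3.169] w 0.439 q [-0.99  0.67  1.73  1.19  1.39 -0.82]
fix [39.253  1.307] 84.54388937399766 tilt 67.9 yawerr -0.000 roll -0.004 Ff [0.159 0.16 ]
blue box (264, 186, 111, 57) row 187.5 pred [(60, 271.5), (65, 271.8), (70, 272.7), (75, 274.3), (80, 276.4), (85, 279.0), (90, 282.0)]
time: 16.0
position: [478.9, -318.1, 153.6]
eef_rot: [-3.137, -1.186, 0.738]
ft_force: [0.2, -0.4, -3.3]
grip_width: 0.441
grasp_force: 20.0
t 16.00 g [ 601.84  -205.316   86.108] x [0.278 0.252 0.927] z [ 0.683  0.627 -0.375] F [ 0.155 -0.448 -3.285] w 0.441 q [-0.97  0.67  1.73  1.2   1.38 -0.82]
fix [48.388  0.929] 86.10778344845022 tilt 68.0 yawerr 0.000 roll -0.002 Ff [-0.188 -0.434]
blue box (265, 186, 111, 57) row 188.5 pred [(60, 274.1), (65, 274.4), (70, 275.4), (75, 276.9), (80, 279.0), (85, 281.5), (90, 284.5)]
60 far,spot,near,bluebottom,foot [239.  246.1 255.2 298.5 505.1] h 59.5 side 43.3
65 far,spot,near,bluebottom,foot [230.8 241.5 255.  297.4 489.9] h 66.6 side 42.4
70 far,spot,near,bluebottom,foot [223.9 238.3 256.4 297.4 474.9] h 73.5 side 41.0
75 far,spot,near,bluebottom,foot [218.4 236.5 259.3 298.3 460.3] h 79.9 side 39.0
80 far,spot,near,bluebottom,foot [214.4 236.3 263.6 300.2 446.3] h 85.7 side 36.6
85 far,spot,near,bluebottom,foot [212.  237.7 269.3 302.9 432.8] h 90.9 side 33.6
90 far,spot,near,bluebottom,foot [211.2 240.5 276.1 306.4 420.1] h 95.2 side 30.3
95 far,spot,near,bluebottom,foot [212.  244.8 284.  310.6 408. ] h 98.6 side 26.6
```

```bash

python3 steer.py '2 0 6 0 0 0 0;4.5 0 11 0 0 0 0;6 0 15 0 0 0 0;6 0 15 0 0 0 0';python3 -c "
from h import *
fs();theta()" | grep -v pos
python3 steer.py '.5 0 2 0 0 0 0;.8 0 4 0 0 0 0;1 0 6 0 0 0 0;1 0 6 0 0 0 0';python3 -c "
from h import *
fs();theta()"
```

```text
time: 16.65
position: [490.7, -308.0, 153.8]
eef_rot: [-3.139, -1.187, 0.738]
ft_force: [-0.1, -1.1, -2.5]
grip_width: 0.445
grasp_force: 20.0
t 16.65 g [ 613.939 -195.425   86.323] x [0.277 0.252 0.927] z [ 0.684  0.625 -0.375] F [-0.147 -1.138 -2.461] w 0.445 q [-0.95  0.67  1.73  1.22  1.37 -0.81]
fix [63.991  0.044] 86.3229471665016 tilt 68.0 yawerr -0.002 roll -0.001 Ff [-0.877 -0.74 ]
time: 17.25
position: [494.6, -304.9, 152.0]
eef_rot: [-3.139, -1.185, 0.736]
ft_force: [-2.2, -5.4, -3.3]
grip_width: 0.44
grasp_force: 20.0
t 17.25 g [ 617.885 -192.607   84.168] x [0.279 0.253 0.926] z [ 0.685  0.624 -0.377] F [-2.168 -5.378 -3.33 ] w 0.440 q [-0.94  0.68  1.72  1.23  1.36 -0.81]
fix [68.804 -0.545] 84.16766995618339 tilt 67.9 yawerr -0.004 roll -0.001 Ff [-5.232 -2.5  ]
blue box (260, 186, 117, 79) row 264.5 pred [(60, 286.8), (65, 287.2), (70, 288.2), (75, 289.7), (80, 291.7), (85, 294.2), (90, 297.0)]Traceback (most recent call last):
  File "<string>", line 3, in <module>
    fs();theta()
         ~~~~~^^
  File "h.py", line 59, in theta
    row=max(p[0][1] for p in k if abs(p[0][0]-cx)<5)+.5
        ~~~^^^^^^^^^^^^^^^^^^^^^^^^^^^^^^^^^^^^^^^^^
ValueError: max() iterable argument is empty
```

```bash
cat >> h.py <<'E'
def col():
    im=bot.read_camera("wrist")["img"].astype(int);h=im[:,312:326].mean(1)
    b=(h[:,0]-h[:,2]>60);r=np.where(b)[0];w=np.where((h.min(1)>225))[0]
    print("blue rows",r.min(),r.max(),"n",len(r),"gaps",r[np.where(np.diff(r)>1)[0]],"white",w.min(),w.max())
E
cat > col.sh <<'E'
python3 -c "
from h import *
fs();col()"
E
sh col.sh
python3 steer.py '0 0 2 0 0 0 0;0 0 4 0 0 0 0;-.5 0 6 0 0 0 0;-.5 0 6 0 0 0 0' >/dev/null; sh col.sh
```

```text
t 17.35 g [ 617.888 -192.603   84.192] x [0.279 0.253 0.926] z [ 0.685  0.624 -0.377] F [-2.462 -4.785 -3.648] w 0.442 q [-0.94  0.68  1.72  1.23  1.36 -0.81]
fix [68.808 -0.545] 84.19249813151698 tilt 67.9 yawerr -0.004 roll -0.001 Ff [-5.048 -1.863]
blue rows 187 264 n 66 gaps [195] white 196 448
t 17.90 g [ 622.138 -189.028   81.843] x [0.278 0.252 0.927] z [ 0.685  0.624 -0.376] F [-1.913 -4.632 -2.604] w 0.447 q [-0.93  0.68  1.72  1.24  1.35 -0.81]
fix [74.357 -0.782] 81.84259993040764 tilt 67.9 yawerr -0.004 roll -0.001 Ff [-4.541 -2.122]
blue rows 192 291 n 80 gaps [207] white 208 439
```

```bash

python3 steer.py '-1 0 2 0 0 0 0;-3 0 5 0 0 0 0;-6 0 7 0 0 0 0;-6 0 7 0 0 0 0' >/dev/null; sh col.sh;python3 -c "
from h import *
pred_rows()"
```

```text
t 18.45 g [ 624.84  -187.652   75.822] x [0.275 0.252 0.928] z [ 0.687  0.624 -0.373] F [-13.237 -10.659   6.557] w 0.439 q [-0.92  0.7   1.72  1.25  1.34 -0.82]
fix [77.279 -1.593] 75.82216201244954 tilt 68.1 yawerr -0.004 roll 0.001 Ff [-16.96    1.088]
blue rows 195 303 n 85 gaps [213] white 214 391
60 far,spot,near,bluebottom,foot [243.  251.4 262.5 311.5 542.9] h 68.5 side 49.1
65 far,spot,near,bluebottom,foot [234.  246.3 262.3 310.3 524.2] h 76.4 side 48.0
70 far,spot,near,bluebottom,foot [226.4 242.7 263.9 310.2 506. ] h 83.8 side 46.3
75 far,spot,near,bluebottom,foot [220.3 240.8 267.2 311.2 488.4] h 90.8 side 43.9
80 far,spot,near,bluebottom,foot [215.9 240.6 272.1 313.1 471.6] h 97.2 side 41.0
85 far,spot,near,bluebottom,foot [213.2 242.  278.5 316.  455.7] h 102.8 side 37.5
90 far,spot,near,bluebottom,foot [212.3 245.2 286.1 319.7 440.8] h 107.4 side 33.6
95 far,spot,near,bluebottom,foot [213.2 250.  294.9 324.1 426.8] h 110.9 side 29.2
```

```bash

python3 steer.py '-.8 0 -2 0 0 0 0;-5.5 0 0 0 0 0 0;-10 0 2 0 0 0 0;-10 0 2 0 0 0 0' 26 >/dev/null; sh col.sh
python3 steer.py '-2 0 .8 0 0 0 0;-4 0 1.6 0 0 0 0;-4 0 1.6 0 0 0 0' >/dev/null; sh col.sh
```

```text
t 19.05 g [ 624.463 -187.604   64.402] x [0.276 0.252 0.927] z [ 0.686  0.624 -0.374] F [-2.569 -6.398  1.48 ] w 0.440 q [-0.92  0.72  1.71  1.25  1.34 -0.84]
fix [77.033 -1.303] 64.40202045624028 tilt 68.0 yawerr -0.004 roll 0.000 Ff [-6.217 -2.981]
blue rows 195 303 n 85 gaps [213] white 173 391
t 19.48 g [ 624.553 -187.6     64.327] x [0.27  0.249 0.93 ] z [ 0.687  0.627 -0.367] F [-11.888  -8.443  14.369] w 0.441 q [-0.92  0.72  1.71  1.25  1.35 -0.85]
fix [77.102 -1.361] 64.32652400971376 tilt 68.5 yawerr -0.002 roll 0.002 Ff [-14.468   1.81 ]
blue rows 194 302 n 85 gaps [212] white 173 391
```

```bash

python3 steer.py '2.5 0 -1 0 0 0 0;2.5 0 -1 0 0 0 0' >/dev/null; sh col.sh
python3 steer.py '0 0 0 0 0 0 .6;0 0 0 0 0 0 .6;0 0 0 0 0 0 .6;0 0 -40 0 0 0 .6;0 0 -90 0 0 0 .6;0 0 -110 0 0 0 .6;0 0 -110 0 0 0 .6' >/dev/null; sh col.sh;python3 -c "
from h import *
pred_rows()
o=bot.observe();c=bot.read_camera('wrist');im=c['img']
cv2.imwrite('pics/w9.png',im)
h=im[:,312:326].astype(int).mean(1)
print([ (r,int(h[r,0]),int(h[r,2])) for r in range(300,400,4)])"
```

```text
t 19.77 g [ 624.508 -187.629   64.373] x [0.274 0.252 0.928] z [ 0.686  0.625 -0.372] F [-5.701 -8.147  5.737] w 0.439 q [-0.92  0.72  1.71  1.25  1.34 -0.84]
fix [77.05  -1.352] 64.37336077409523 tilt 68.1 yawerr -0.004 roll 0.002 Ff [-9.708 -2.153]
blue rows 195 303 n 85 gaps [213] white 173 391
t 20.70 g [ 548.275 -255.908  103.748] x [0.278 0.252 0.927] z [ 0.685  0.624 -0.375] F [ 0.491 -0.235  0.158] w 0.600 q [-1.1   0.64  1.72  1.11  1.48 -0.82]
fix [-25.284  -0.165] 103.74836111869594 tilt 68.0 yawerr -0.003 roll -0.001 Ff [ 0.203 -0.505]
blue rows 161 219 n 47 gaps [170] white 150 316
60 far,spot,near,bluebottom,foot [177.8 177.6 177.5 206.9 353.1] h 29.1 side 29.4
65 far,spot,near,bluebottom,foot [171.6 174.1 177.  206.3 346.9] h 34.7 side 29.3
70 far,spot,near,bluebottom,foot [166.4 171.6 177.7 206.6 340.6] h 40.2 side 28.9
75 far,spot,near,bluebottom,foot [162.2 170.3 179.6 207.8 334.3] h 45.5 side 28.1
80 far,spot,near,bluebottom,foot [159.3 170.1 182.7 209.8 328. ] h 50.5 side 27.0
85 far,spot,near,bluebottom,foot [157.4 171.1 186.9 212.6 321.8] h 55.1 side 25.6
90 far,spot,near,bluebottom,foot [156.8 173.3 192.2 216.1 315.8] h 59.3 side 23.9
95 far,spot,near,bluebottom,foot [157.4 176.6 198.3 220.3 309.9] h 62.8 side 22.0
[(300, 234, 232), (304, 237, 234), (308, 234, 232), (312, 234, 232), (316, 234, 232), (320, 103, 96), (324, 82, 73), (328, 94, 85), (332, 113, 103), (336, 133, 120), (340, 134, 123), (344, 155, 146), (348, 113, 107), (352, 172, 164), (356, 138, 125), (360, 136, 125), (364, 141, 130), (368, 135, 124), (372, 135, 125), (376, 139, 127), (380, 136, 124), (384, 140, 128), (388, 119, 113), (392, 113, 105), (396, 130, 120)]
```

The numbers now match an upright housing: blue height 58.5 px against 59 predicted, foot at row 317 against 316. Next comes the gentle nudge into the V.

```bash
python3 -c "
from h import *
todo(22,0,75,60)"
```

```text
d [16.325  1.431 54.108] r [-0.001 -0.14  -0.003] rows 0.9 0.7
```

```bash
python3 steer.py '8 1 20 0 -.14 0 0;12 1 40 0 -.14 0 0;16 1 54 0 -.14 0 0;16 1 54 0 -.14 0 0;16 1 54 0 -.14 0 0' >/dev/null; sh col.sh
python3 steer.py '2 0 3.5 0 0 0 0;4 0 7 0 0 0 0;6 0 10.4 0 0 0 0;6 0 10.4 0 0 0 0' >/dev/null; sh col.sh
```

```text
t 21.48 g [ 582.112 -225.048   75.028] x [0.371 0.336 0.866] z [ 0.638  0.585 -0.5  ] F [ 0.202 -0.02  -0.833] w 0.106 q [-0.99  0.62  1.73  1.08  1.31 -0.75]
fix [20.512 -0.284] 75.02769102100292 tilt 60.0 yawerr -0.000 roll -0.002 Ff [ 0.135 -0.151]
blue rows 139 222 n 66 gaps [154] white 120 325
t 22.02 g [ 591.163 -217.302   75.376] x [0.371 0.337 0.865] z [ 0.639  0.584 -0.501] F [-1.477 -1.178  0.701] w 0.007 q [-0.97  0.61  1.73  1.1   1.3  -0.75]
fix [32.418 -0.691] 75.37644566784805 tilt 59.9 yawerr -0.001 roll -0.001 Ff [-1.885  0.13 ]
blue rows 154 243 n 69 gaps [170] white 133 275
```

```bash
for i in 1; do python3 steer.py '1 0 1.7 0 0 0 0;1 0 1.7 0 0 0 0' >/dev/null; sh col.sh; python3 steer.py '1 0 1.7 0 0 0 0;1 0 1.7 0 0 0 0' >/dev/null; sh col.sh; done
```

```text
t 22.32 g [ 592.178 -217.181   75.33 ] x [0.371 0.338 0.865] z [ 0.639  0.583 -0.502] F [-5.069 -5.056  1.437] w 0.002 q [-0.96  0.61  1.73  1.1   1.3  -0.75]
fix [33.249 -1.287] 75.32971169904113 tilt 59.9 yawerr -0.003 roll -0.000 Ff [-7.153 -0.301]
blue rows 155 244 n 69 gaps [171] white 133 276
t 22.62 g [ 592.691 -216.901   75.234] x [0.372 0.339 0.864] z [ 0.638  0.582 -0.503] F [-13.917  -8.332   3.972] w 0.004 q [-0.96  0.61  1.73  1.1   1.3  -0.74]
fix [33.815 -1.428] 75.23378645346091 tilt 59.8 yawerr -0.003 roll -0.000 Ff [-15.889   3.263]
blue rows 155 244 n 69 gaps [172] white 134 277
```

The housing is snug: the push force rose to 16 N with no further motion. I retract and measure the lever's angle.

```bash
python3 steer.py '0 0 -50 0 0 0 0;20 0 -100 0 0 0 0;60 0 -100 0 0 0 0;110 0 -100 0 0 0 0;110 0 -100 0 0 0 0' >/dev/null
cat >> h.py <<'E'
def lev(zs=True):
    for n in("top","scene"):
        c=bot.read_camera(n);hsv=cv2.cvtColor(c["img"],cv2.COLOR_BGR2HSV)
        m=cv2.inRange(hsv,(0,170,90),(8,255,255))|cv2.inRange(hsv,(172,170,90),(180,255,255))
        k=np.zeros_like(m);k[(slice(180,260),slice(195,250)) if n=="top" else (slice(145,260),slice(225,300))]=1
        m*=k
        p=np.argwhere(m)[:,::-1];print(n,"red n",len(p),"cent",p.mean(0),"box",p.min(0),p.max(0))
        for a in(0,.05,.8,.85,.9,.97):
            P=np.array([np.r_[R2@[78,122+r*np.cos(a)]+t2,121+r*np.sin(a)] for r in(36,62,88)]);print(" ",a,proj(c,P).ravel())
def lever_tip(yf,zt):
    g=np.r_[R2@[78,yf]+t2,zt+19];delta(g,np.r_[R2[:,1],0],[0,0,-1])
def lf():
    o=bot.observe();M=Rot.from_euler("xyz",o["eef_rot"]).as_matrix();g=o["position"]+199*M[:,2]
    print("t",o["time"],"tip fix",R2.T@(g[:2]-t2),g[2],"F",o["ft_force"],"w",o["grip_width"])
E
python3 -c "
from h import *
fs();lev();cap()
g=np.r_[R2@[-20,80]+t2,280];delta(g,np.r_[R2[:,1],0],[0,0,-1])" 2>/dev/null
```

```text
t 23.30 g [ 572.516 -235.896  224.613] x [0.365 0.342 0.866] z [ 0.64   0.583 -0.501] F [-0.774  1.189  0.291] w 0.003 q [-1.01  0.36  1.71  1.03  1.47 -0.53]
fix [ 6.109 -1.796] 224.61251165273234 tilt 60.0 yawerr -0.003 roll 0.006 Ff [0.233 1.4  ]
top red n 218 cent [213.766 214.784] box [202 208] [226 221]
  0 [218.194 221.344 206.891 230.671 195.516 240.059]
  0.05 [218.038 221.092 206.586 230.264 195.031 239.521]
  0.8 [220.47  213.882 210.398 217.946 199.875 222.194]
  0.85 [220.939 213.225 211.204 216.797 201.016 220.536]
  0.9 [221.441 212.554 212.072 215.621 202.252 218.837]
  0.97 [222.199 211.597 213.389 213.938 204.135 216.398]
scene red n 272 cent [270.074 170.577] box [259 158] [282 184]
  0 [268.947 197.43  254.274 197.335 239.628 197.248]
  0.05 [268.947 196.48  254.257 195.698 239.581 194.925]
  0.8 [274.82  183.712 264.206 173.543 253.459 163.247]
  0.85 [275.561 183.06  265.482 172.403 255.272 161.606]
  0.9 [276.338 182.444 266.822 171.326 257.176 160.054]
  0.97 [277.48  181.646 268.796 169.929 259.986 158.038]
cap [285.976 168.585] [76.73   0.264] theta nan
cap [285.976 168.585] [75.839  0.816] theta nan
d [195.664 -80.82   37.969] r [ 0.813 -0.818 -1.416] rows 3.4 9.7
```

```bash
python3 steer.py '100 -40 15 .4 -.4 -.7 0;100 -40 15 .4 -.4 -.7 0;100 -40 15 .4 -.4 -.7 0;100 -40 15 .4 -.4 -.7 0;100 -40 15 .4 -.4 -.7 0' >/dev/null; python3 -c "
from h import *
fs()
g=np.r_[R2@[-20,80]+t2,280];delta(g,np.r_[R2[:,1],0],[0,0,-1])"
```

```text
t 24.12 g [ 513.952 -179.859  236.779] x [-0.067  0.867  0.495] z [ 0.215  0.497 -0.841] F [0.381 0.553 0.178] w 0.004 q [-0.81  0.21  1.62  0.52  1.56 -0.89]
fix [ 0.808 79.086] 236.77919623121738 tilt 29.6 yawerr 0.421 roll 0.219 Ff [0.655 0.151]
d [ 99.872  34.036 -17.809] r [ 0.412 -0.414 -0.713] rows 1.7 4.9
```

```bash
python3 steer.py '100 34 -18 .41 -.41 -.71 0;100 34 -18 .41 -.41 -.71 0;100 34 -18 .41 -.41 -.71 0;100 34 -18 .41 -.41 -.71 0;100 34 -18 .41 -.41 -.71 0;100 34 -18 .41 -.41 -.71 0;100 34 -18 .41 -.41 -.71 0' >/dev/null; python3 -c "
from h import *
lf();lever_tip(167,205)"
```

```text
t 25.0 tip fix [-18.727  80.782] 261.86785722468494 F [ 0.614  0.597 -0.092] w 0.006530899278848038
d [87.838 96.852 57.949] r [ 0.006 -0.005 -0.009] rows 2.3 0.1
```

```bash
python3 steer.py '50 55 10 0 0 0 0;85 97 20 0 0 0 0;85 97 20 0 0 0 0;85 97 50 0 0 0 0;85 97 50 0 0 0 0' >/dev/null; python3 -c "
from h import *
lf();lever_tip(164,195)
for a in(.95,.8,.6,.4,.2,0):print(a,122+70*np.cos(a),121+70*np.sin(a)+9.5/np.cos(a))"
```

```text
t 25.625 tip fix [ 77.561 165.751] 211.35475451076914 F [ 0.146 -0.111 -0.416] w 0.003400592112331467
d [-0.409  0.937 16.349] r [ 0.003 -0.007 -0.008] rows 0.3 0.1
0.95 162.71781626247184 194.27100244282724
0.8 170.7694696543016 184.85050625985286
0.6 179.7734930436775 172.03544212551947
0.4 186.47426958020196 158.57347603124632
0.2 190.60466044888693 144.60007218259562
0 192.0 130.5
```

```bash
python3 steer.py '-1 0 12 0 0 0 0;0 0 20 0 0 0 0;5 0 27 0 0 0 0;10 0 33 0 0 0 0;14 0 39 0 0 0 0;14 0 39 0 0 0 0' >/dev/null; python3 -c "
from h import *
lf();lev()" | grep -v "^  "
```

```text
t 26.375 tip fix [ 82.999 177.741] 178.13831067823853 F [1.394 5.695 7.54 ] w 0.004010578938260625
top red n 1 cent [221. 214.] box [221 214] [221 214]
scene red n 266 cent [262.195 177.508] box [249 167] [276 188]
```

```bash
python3 steer.py '0 -2 -10 0 0 0 0;0 -4 -16 0 0 0 .14;0 -4 -16 0 0 0 .14;0 -4 -16 0 0 0 .14' 40 >/dev/null; python3 -c "
from h import *
lf();lev();lever_tip(170,190)"
```

```text
t 26.975 tip fix [ 75.027 178.887] 190.37885782634996 F [-0.952  0.197 -0.828] w 0.13768631815667529
top red n 1 cent [220. 213.] box [220 213] [220 213]
  0 [218.194 221.344 206.891 230.671 195.516 240.059]
  0.05 [218.038 221.092 206.586 230.264 195.031 239.521]
  0.8 [220.47  213.882 210.398 217.946 199.875 222.194]
  0.85 [220.939 213.225 211.204 216.797 201.016 220.536]
  0.9 [221.441 212.554 212.072 215.621 202.252 218.837]
  0.97 [222.199 211.597 213.389 213.938 204.135 216.398]
scene red n 267 cent [262.236 177.483] box [249 167] [276 188]
  0 [268.947 197.43  254.274 197.335 239.628 197.248]
  0.05 [268.947 196.48  254.257 195.698 239.581 194.925]
  0.8 [274.82  183.712 264.206 173.543 253.459 163.247]
  0.85 [275.561 183.06  265.482 172.403 255.272 161.606]
  0.9 [276.338 182.444 266.822 171.326 257.176 160.054]
  0.97 [277.48  181.646 268.796 169.929 259.986 158.038]
d [-8.394  3.944  0.219] r [ 0.005 -0.003 -0.007] rows 0.1 0.0
```

```bash
python3 steer.py '0 1.5 8 0 0 0 .14;0 1.5 16 0 0 0 .14;3 1.5 24 0 0 0 .14;7 1.5 32 0 0 0 .14;10 1.5 39 0 0 0 .14;10 1.5 39 0 0 0 .14' >/dev/null; python3 -c "
from h import *
lf();lev();cap()" 2>/dev/null| grep -v "^  "
```

```text
t 27.825 tip fix [ 76.292 189.136] 151.303838074025 F [-3.335 -2.104  3.156] w 0.1408832196394174
top red n 19 cent [217.579 220.263] box [215 218] [220 223]
scene red n 247 cent [257.19  188.729] box [242 182] [271 195]
cap [285.295 168.091] [78.287  0.588] theta 86.8
cap [285.295 168.091] [77.391  1.139] theta 88.3
```

```bash
python3 steer.py '1 0 6 0 0 0 .14;2 0 12 0 0 0 .14;3 0 17 0 0 0 .14;3 0 20 0 0 0 .14;3 0 22 0 0 0 .14;3 0 22 0 0 0 .14' >/dev/null; python3 -c "
from h import *
lf();lev();cap()" 2>/dev/null| grep -v "^  "
```

```text
t 28.775 tip fix [ 77.181 192.055] 132.1283221313069 F [-9.13  -0.471 17.089] w 0.13840206019327947
top red n 20 cent [217.5 223.3] box [215 220] [220 227]
scene red n 239 cent [256.088 196.958] box [241 192] [269 201]
cap [285.938 165.312] [81.609 -3.807] theta 82.3
cap [285.938 165.312] [80.703 -3.242] theta 83.9
```

```bash
python3 steer.py '0 0 2 0 0 0 .14;0 0 4 0 0 0 .14;0 0 4 0 0 0 .14' >/dev/null; python3 -c "
from h import *
lf();lev()"|grep -v "^  "; python3 steer.py '0 0 2 0 0 0 .14;0 0 3 0 0 0 .14;0 0 3 0 0 0 .14' >/dev/null; python3 -c "
from h import *
lf();lev()"|grep -v "^  "
```

```text
t 29.35 tip fix [ 77.31  191.783] 131.42779731616875 F [-16.084   0.715  34.317] w 0.13873035825519936
top red n 18 cent [217.278 222.944] box [215 220] [220 226]
scene red n 239 cent [255.987 197.121] box [241 192] [269 201]
t 29.825 tip fix [ 77.404 191.615] 130.9535511331301 F [-20.927   2.504  48.773] w 0.13700364311806176
top red n 18 cent [217.278 222.944] box [215 220] [220 226]
scene red n 240 cent [256.046 197.137] box [241 192] [269 201]
```

The force climbed to 49 N with no more lever motion, and the red centroid (256,197) matches lever angle 0. I lift off and verify.

```bash
python3 steer.py '0 0 -10 0 0 0 .14;0 0 -70 0 0 0 .14;0 0 -130 0 0 0 .14;60 0 -170 0 0 0 .14;60 0 -170 0 0 0 .14;60 0 -170 0 0 0 .14' >/dev/null; python3 - <<'E'
from h import *
lf();lev()
c=bot.read_camera("top");s=bot.read_camera("scene")
fx=lambda P:np.c_[np.array(P)[:,:2]@R2.T+t2,np.array(P)[:,2]]
for C,n,(x0,x1,y0,y1) in((c,"top",(255,330,140,230)),(s,"scene",(320,420,150,300))):
    im=C["img"].astype(int);b=(im[...,0]-im[...,2]>70)&(im[...,0]>100);m=np.zeros_like(b);m[y0:y1,x0:x1]=b[y0:y1,x0:x1]
    p=np.argwhere(m)[:,::-1];print(n,"blue n",len(p),p.mean(0),p.min(0),p.max(0))
    print("pred cap ring",proj(C,fx([(76.5+r*np.cos(a),.7+r*np.sin(a),z) for a in np.linspace(0,6.28,24) for r,z in((21,112),(21,96))])).min(0),proj(C,fx([(76.5+21*np.cos(a),.7+21*np.sin(a),z) for a in np.linspace(0,6.28,24) for z in(112,96)])).max(0))
before={n:cv2.imread(f"pics/{n}0.png") for n in("top","scene")}
for n,C,bx in(("top",c,{"cup":(365,400,212,250),"bottle":(405,432,264,290),"stud":(418,440,230,250)}),):
    for k,(a,b2,d,e) in bx.items(): print(k,"mean diff",np.abs(before[n][d:e,a:b2].astype(int)-C["img"][d:e,a:b2]).mean())
E
```

```text
t 30.675 tip fix [ 77.32  251.759] 292.51830757015944 F [ 0.57   0.489 -0.176] w 0.13993478484747723
top red n 250 cent [207.116 231.032] box [195 220] [220 242]
  0 [218.194 221.344 206.891 230.671 195.516 240.059]
  0.05 [218.038 221.092 206.586 230.264 195.031 239.521]
  0.8 [220.47  213.882 210.398 217.946 199.875 222.194]
  0.85 [220.939 213.225 211.204 216.797 201.016 220.536]
  0.9 [221.441 212.554 212.072 215.621 202.252 218.837]
  0.97 [222.199 211.597 213.389 213.938 204.135 216.398]
scene red n 271 cent [255.28  196.424] box [241 192] [269 201]
  0 [268.947 197.43  254.274 197.335 239.628 197.248]
  0.05 [268.947 196.48  254.257 195.698 239.581 194.925]
  0.8 [274.82  183.712 264.206 173.543 253.459 163.247]
  0.85 [275.561 183.06  265.482 172.403 255.272 161.606]
  0.9 [276.338 182.444 266.822 171.326 257.176 160.054]
  0.97 [277.48  181.646 268.796 169.929 259.986 158.038]
top blue n 183 [288.322 170.77 ] [276 159] [297 179]
pred cap ring [274.441 157.717] [297.444 182.018]
scene blue n 92 [358.5   208.859] [349 202] [370 215]
pred cap ring [345.67  198.923] [369.478 216.094]
cup mean diff 3.956892230576441
bottle mean diff 16.12108262108262
stud mean diff 4.178030303030303
```

```bash
python3 - <<'E'
from h import *
fx=lambda P:np.c_[np.array(P)[:,:2]@R2.T+t2,np.array(P)[:,2]]
for n,(x0,x1,y0,y1) in(("top",(400,436,255,295)),("scene",(400,435,305,375))):
    for i in(cv2.imread(f"pics/{n}0.png"),bot.read_camera(n)["img"]):
        h=i[y0:y1,x0:x1].astype(int);m=h[...,2]-h[...,1]>60;p=np.argwhere(m)[:,::-1];print(n,len(p),p.mean(0)+[x0,y0])
        k=h.max(2)<50;p=np.argwhere(k)[:,::-1];print("  dark",len(p),p.mean(0)+[x0,y0])
s=bot.read_camera("scene")
print("axis pred",proj(s,fx([(76.5,.7,z) for z in(112,90,60,30,14)])))
im=s["img"].astype(int)
for r in(222,235,248,258):
    w=np.where(im[r,335:385].min(1)>150)[0]+335;print(r,(w.min(),w.max()) if len(w) else im[r,340:380:5].tolist())
c=bot.read_camera("top");print("top foot pred",proj(c,fx([(55.5,.7,12)])))
print([ (y,c["img"][y,296:312:2,1].tolist()) for y in range(186,200,2)])
cv2.imwrite("pics/f.png",s["img"])
E
```

```text
top 90 [418.089 278.011]
  dark 41 [421.854 275.439]
top 80 [418.312 277.962]
  dark 43 [421.605 275.767]
scene 318 [417.645 343.928]
  dark 189 [415.079 338.825]
scene 306 [418.029 344.559]
  dark 186 [415.398 337.785]
axis pred [[357.662 203.22 ]
 [357.221 214.634]
 [356.627 229.893]
 [356.041 244.802]
 [355.733 252.611]]
222 (np.int64(354), np.int64(364))
235 (np.int64(353), np.int64(362))
248 (np.int64(353), np.int64(362))
258 (np.int64(356), np.int64(360))
top foot pred [[295.217 192.246]]
[(186, [130, 143, 70, 70, 71, 69, 71, 70]), (188, [158, 101, 71, 70, 69, 68, 69, 69]), (190, [138, 74, 70, 68, 70, 67, 68, 69]), (192, [82, 70, 69, 68, 70, 68, 65, 70]), (194, [69, 68, 69, 69, 67, 69, 70, 72]), (196, [78, 82, 83, 69, 68, 70, 71, 71]), (198, [101, 103, 101, 102, 106, 84, 85, 82])]
```

```bash
python3 -c "
from workcell import bot
print(bot.close_job())"
```

```text
the job is handed in; nothing more can be done
None
```

I handed the job in at about 31 s: by the camera measurements the housing stands upright and snug in the V with the clamp lever fully down; I saw no movement of the cup, bottle or bolt, though only the bottle's position was checked closely, and no verdict came back.

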